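# Take the timer off its rail and set it

### The arm

A 7-joint arm with a two-finger parallel gripper is mounted at the origin on the work surface. World frame = base frame: x ahead of the robot, y to its left, z up, the work surface at z = 0. Lengths are in m, angles in rad, forces in N, time in s.
With the tool pointing down it reaches from about 0.425 to 0.825 m from the base axis. Payload 3.6 kg.
Tool frame: the origin (TCP) lies on the mounting face of the last link; the fingertips stand 173 mm ahead of it and the grasp point (between the pads) lies 155 mm ahead of it; z points along the fingers, x is the direction in which the jaws open and shut, and the axes are right-handed (so a half turn about z gives the same grasp; the last joint's range is limited). The gripper opens to 85 mm and grips with 20 to 120 N. Pads are 22 mm wide; open, the fingers measure 114 mm over their backs; the gripper's body (76 mm by 85 mm) begins 54 mm behind the grasp point. The pads swing forward as they close: fully open they stand 13 mm farther back than shut.
Start: joints at [1.183, 0.615, -0.013, 1.423, 0.008, 1.103, -0.04], TCP at [0.229, -0.608, 0.405] pointing down, gripper open.
Joint ranges: [-3.12, 3.12], [-0.3, 2.06], [-1.34, 1.32], [0.26, 2.42], [-1.36, 4.5], [0.01, 1.98], [-2.84, 2.84]. Speed limits (rad/s): [2.79, 2.79, 3.14, 3.14, 3.14, 3.14, 3.14].

### API

Orientations are given as a rotation vector (axis times angle).
In Python, from station import monitor, imaging, r gives the robot as it stands.
- The arm moves only by the shell command python3 -m creep 'ROWS' [OPENING] [FORCE]. ROWS is text: rows parted by semicolons, each of 6 numbers parted by spaces: the shift along the world's x, y, z in mm, then the turn, a rotation vector about the world's x, y, z in rad. A call has 1 to 10 rows; each row is the pose to reach, as a shift and turn from the pose commanded when the call began; what a row does not reach only later rows make up. A row lasts 1/10 s, in which the tool goes at most 50 mm and 8.59 degrees, less where a joint would pass 70% of its speed; a pose out of reach is approached as far as the arm can. A call with a gripper value outside its range is refused whole. OPENING is the closure in counts, from 0 (fully open) to 255 (shut), set as the call begins (- or left out, the last holds). The fingers move at their own pace and stop on an object; FORCE is the grip in N (left out, the last holds). Time passes only in rows, so rows that repeat a pose let the fingers close. It gives the time, the measured TCP pose, the force and the opening at its end, in the units of the state.
- monitor.get_obs(): the state, without advancing time (a new reading comes with each control period).
- imaging.capture(name): name is "scene" or "top"; returns a dict with "color" (420x560x3 uint8, red, green, blue), "depth" (420x560 float32, m along the optical axis (not along the pixel's ray), 0 where there is no reading), "fovy" (degrees; the focal length in pixels is half the picture's height over the tangent of half this angle, whatever the lens; pixels are square), "cx", "cy" (the principal point, pixels), "R" (3x3) and "t" (3): a world point X has camera coordinates R X + t. Camera axes: x right, y down, z forward; pixel columns grow to the right and rows downward; lengths in m; the calibration is good to about 2 mm. A picture is of the moment at which its call begins.
- r.finish_job(): hands the job in, once; it reports no verdict.
The state is a dict: "t": time; "joint_positions": joint angles; "qd": joint speeds; "joint_torque": joint torques, N m; "tcp_pos": TCP position; "orientation": TCP orientation; "wrist_force": force on the tool from outside, world axes, zero at the start; "wrist_torque": the same for the moment, N m; "gripper_width": opening from 0.0 (shut) to 1.0 (fully open).
Only numpy, scipy, OpenCV 4.12 (cv2) and the standard library are available. Lean on these libraries where they do the work, as an engineer would, in place of code of your own. Each camera call takes 0.05 s, during which the arm holds its last target.

### The job

Slide the yellow kitchen timer along its T-shaped rail out of the open end, lift it away and set it down gently and upright in the middle of the blue slab, lengthwise. Only once it stands there, turn its knob clockwise until the white pointer is at the red mark, pressing down as you turn so that the timer does not swing round with the knob, then let go: it must be left in the middle and lengthwise. Leave the other kitchen things where they are.

Things in the scene. Friction and masses are not known exactly. Their poses are not given: they have to be found in the camera images.
- timer: Loose kitchen timer, about 0.3 kg: oblong yellow housing 110 long (its x) x 76 wide x 26 high, 20 to 46 mm above its origin, on a grey foot 70 x 60 x 20 high, on which it can stand. Origin: centre of the foot's underside, z up; on the rail it is 6 mm above the counter, +x to the open end. Unpressed it turns with the knob on the slab; about 15 to 25 N down on the knob keeps it still.
- foot_channel (a point): Centre of the channel along x through the timer's foot, 14 mm above the timer's origin; it wraps the rail's head. Cavity 40 wide, 8 to 20 mm above the origin, slot 16 wide between the lips below it. On the rail the cavity's roof rests on the head, with 3 mm play to each side and 4 mm upwards.
- dial (a joint): Angle (rad) of the timer's knob. 0: white pointer along the timer's +x; grows clockwise seen from above: at value q the pointer is the timer's x axis turned by -q. Range 0 to 4.2, starts at 0.2 to 0.7; ticks every 0.35; red mark at 1.4. Stiff: 0.14 N m to turn, stays where left; does not slip when the timer is carried by it.
- knob_top (a point): Centre of the knob's top face, on its axis, 80 mm above the timer's origin; turns with the knob: x along the pointer, z up. The knob is a black bar grip 50 long (x) x 18 wide x 30 high on a thin grey disc of radius 26 that turns with it; the disc's top is 30 mm below this point. Fingers gripping the bar across its width can press on the disc.
- red_mark (a point): Centre of the red mark (about 10 x 5 mm) on top of the timer housing, 31 mm from the knob's axis.
- rail: Fixed steel T-section rail, 220 long along its x. Origin: centre of the underside. Head 34 wide, 18 to 26 mm above the counter, on a web 10 wide, on a base strip 50 wide, 3 high. The -x end has a grey stop block; the +x end is open. The timer is free once its origin is over 145 mm along +x from the rail's origin.
- rail_open_end (a point): Middle of the top edge of the rail at its open end, 110 mm along +x from the rail's origin, 26 mm above the counter.
- slab: Fixed glazed blue trivet slab, 200 long (its x axis) x 140 wide x 6 mm thick, flat on the counter. Origin: centre of its underside; z up.
- cup: Bystander: glass measuring cup with handle, rim radius 43, 110 high. Origin: centre of its underside.
- mortar: Bystander: grey stoneware mortar with pestle, rim radius 60, 85 high (pestle to 140). Origin: centre of its underside.
- tub: Bystander: closed plastic tub with green lid, 108 x 158 x 74 high. Origin: centre of its underside.
- bowl: Bystander: white bowl, rim radius 65, 50 high. Origin: centre of its underside.
- oil: Bystander: amber bottle, radius 32, 230 high. Origin: centre of its underside.
- salt: Bystander: glass jar with wooden cap, radius 36, 100 high. Origin: centre of its underside.

How it is judged:
On the way, in this order (a step that is already met when the one before it is completed fails the run):
1. the timer is slid out of the rail's open end at rail height (origin over 140 mm along the rail, less than 25 mm to the side, 0 to 20 mm above the counter) (x of timer in the frame of rail above 0.14 m and y of timer in the frame of rail between -0.025 and 0.025 m and z of timer in the frame of rail between -0.001 and 0.02 m), for 0.05 s.
2. the timer stands on the slab, centred within 30 mm each way, lengthwise within 0.2 rad, the knob not yet near the red mark (x of timer in the frame of slab between -0.03 and 0.03 m and y of timer in the frame of slab between -0.03 and 0.03 m and z of timer in the frame of slab between 0.003 and 0.009 m and angle between the x axis of timer and the x axis of slab, either way round below 0.2 rad and angle between timer's own z axis and vertical below 0.06 rad and value of joint dial below 1.2 rad), for 0.1 s.
3. the knob is set to the red mark (within 0.12 rad) with the timer still centred and lengthwise on the slab (x of timer in the frame of slab between -0.03 and 0.03 m and y of timer in the frame of slab between -0.03 and 0.03 m and z of timer in the frame of slab between 0.003 and 0.009 m and angle between the x axis of timer and the x axis of slab, either way round below 0.2 rad and angle between timer's own z axis and vertical below 0.06 rad and value of joint dial between 1.28 and 1.52 rad), for 0.1 s.
At the end, for the whole second after the job is handed in: The timer stands upright (within 0.06 rad) at rest on the slab, its centre within 30 mm of the slab's centre along each slab axis, its long side within 0.2 rad of the slab's long side (either way round), and its knob reads 1.28 to 1.52 rad (red mark at 1.4) (all of step 3 and linear speed of timer below 0.02 m/s and angular speed of timer below 0.1 rad/s); the robot touches nothing.
It fails at once if a bystander is moved more than 30 mm (distance of any of cup, mortar, tub, bowl, oil, salt from where it was at the start of the episode above 0.03 m).
It fails at once if the timer is tipped by more than 0.7 rad (angle between timer's own z axis and vertical above 0.7 rad).
It fails at once if the timer is dropped or slammed on the slab or pressed brutally (over 80 N) (contact force between timer and slab above 80 N).
It also fails if it takes over 54 s, if anything falls off the work surface, if the arm or the gripper's body presses on something with over 40 N, if the wrist force passes 120 N, or if a joint passes its speed limit or range.

## Working session

There is one attempt and no reset: what is moved stays moved. The work goes in short steps, Python scripts to look and compute and a shell command to move; the robot and the scene stay as the last step left them, time stands still between calls to the robot, and variables do not carry over. Pictures are saved under pics/ and viewed, and the job is handed in when it is done.

```bash
mkdir -p pics; ls; python3 - <<'E'
from station import monitor, imaging, r
import cv2,numpy as np,pickle
print(monitor.get_obs())
for n in("scene","top"):
    d=imaging.capture(n); pickle.dump(d,open(f'pics/{n}0.pkl','wb'))
    cv2.imwrite(f'pics/{n}0.png',d['color'][:,:,::-1])
    print(n,d['fovy'],d['cx'],d['cy'],d['R'].tolist(),d['t'])
E
```

```text
pics
{'t': 0.0, 'joint_positions': array([ 1.18354119,  0.61593926, -0.01265566,  1.42491372,  0.00811548,
        1.10337755, -0.04038329]), 'qd': array([ 0.00069346, -0.00021213,  0.00039865, -0.0002415 , -0.00167836,
       -0.00012793,  0.00064801]), 'joint_torque': array([ 5.24997940e-04, -4.69201076e+01,  2.59659905e-01, -1.71027553e+01,
        1.00309492e-02,  9.77567746e-03,  1.22444902e-06]), 'tcp_pos': array([ 0.2293552 , -0.60785252,  0.40351952]), 'orientation': array([-2.58284656,  1.78588923,  0.00336708]), 'wrist_force': array([ 1.07357279, -0.38335046,  0.0112583 ]), 'wrist_torque': array([-0.04633679,  0.00965594, -0.01631506]), 'gripper_width': 1.0030704445525813}
scene 43.55119114492072 272.62337604631017 207.22928380525948 [[-0.21652814994256975, 0.9761856245678792, -0.013311148315135897], [0.7014858917872637, 0.14608517164175705, -0.697550475772059], [-0.6789941854728031, -0.1603768967570389, -0.7164119953495384]] [ 0.13644927 -0.31725809  2.12186437]
top 51.412236769630155 280.2840954645113 203.72853851221012 [[-0.02720081866579826, -0.9996292287216976, -0.001233105500173799], [-0.9887925500756218, 0.027087052286427174, -0.14681820225496953], [0.14679716747559926, -0.0027742897643468034, -0.9891627241952884]] [0.0174199  0.54646165 1.26300726]
```

View pics/scene0.png

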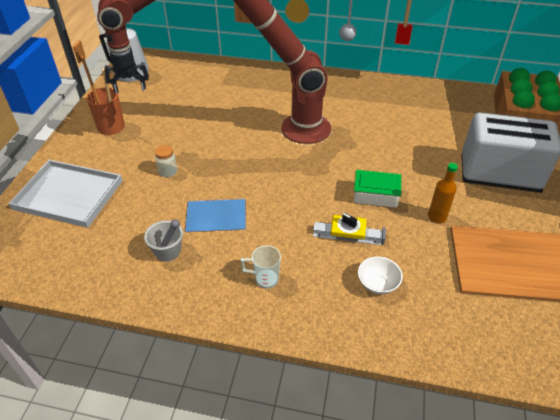

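View pics/top0.png

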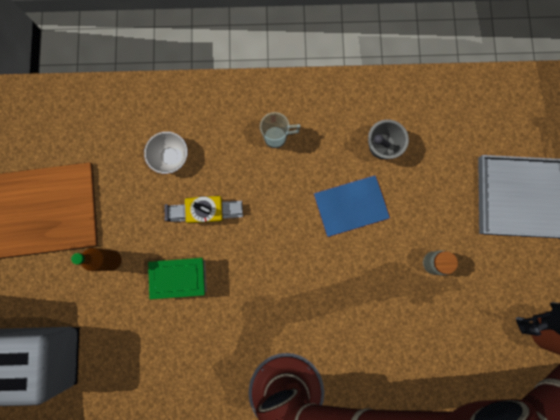

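```bash
python3 - <<'E'
import cv2
a=cv2.imread('pics/top0.png');b=cv2.imread('pics/scene0.png')
cv2.imwrite('pics/c1.png',cv2.resize(a[180:240,150:260],None,fx=7,fy=7,interpolation=cv2.INTER_CUBIC))
cv2.imwrite('pics/c2.png',cv2.resize(b[195:260,300:400],None,fx=7,fy=7,interpolation=cv2.INTER_CUBIC))
E
```

```text
(no output)
```

View pics/c1.png

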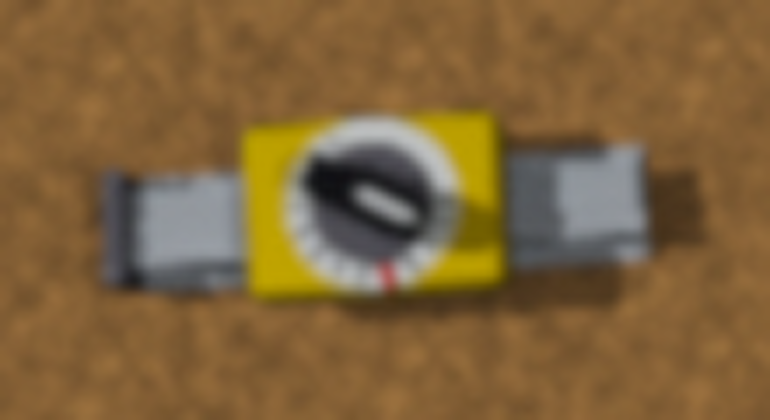

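View pics/c2.png

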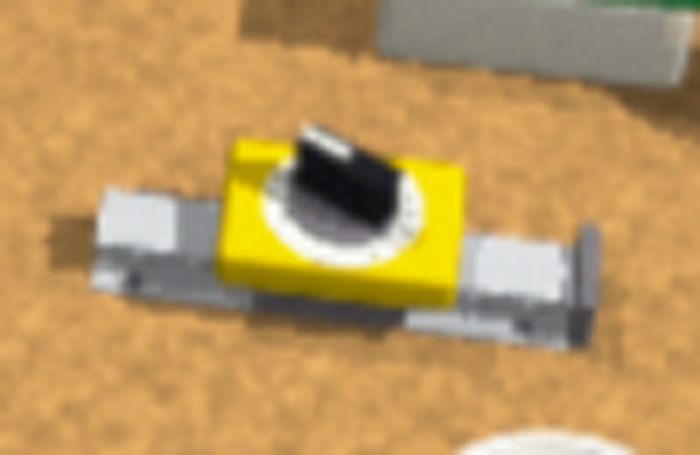

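```bash
cat > h.py <<'E'
import cv2,numpy as np
def ray(d,uv,z):
    uv=np.atleast_2d(np.asarray(uv,float)); f=d['color'].shape[0]/2/np.tan(np.radians(d['fovy'])/2)
    R=np.array(d['R']);t=np.array(d['t']);C=-R.T@t
    v=np.c_[(uv[:,0]-d['cx'])/f,(uv[:,1]-d['cy'])/f,np.ones(len(uv))]@R
    return C+v*((z-C[2])/v[:,2])[:,None]
def rect(d,m,z):
    m=m.astype(np.uint8)
    n,l,s,c=cv2.connectedComponentsWithStats(m); k=1+s[1:,4].argmax()
    cs,_=cv2.findContours((l==k).astype(np.uint8),cv2.RETR_EXTERNAL,cv2.CHAIN_APPROX_NONE)
    P=ray(d,max(cs,key=len)[:,0,:],z)[:,:2]
    (c,wh,a)=cv2.minAreaRect((P*1000).astype(np.float32))
    if wh[0]<wh[1]: a+=90
    return np.round(c,1),np.round(wh,1),(a+90)%180-90,s[k,4]
def hsv(d): return cv2.cvtColor(d['color'],cv2.COLOR_RGB2HSV)
def yel(d): h=hsv(d); return (h[...,0]>=24)&(h[...,0]<34)&(h[...,1]>190)&(h[...,2]>90)
def blu(d):
    h=hsv(d); m=(h[...,0]>100)&(h[...,0]<120)&(h[...,1]>110)&(h[...,2]>80)
    m[:,:130]=0; return m
E
python3 - <<'E'
import pickle; from h import *
for n in('top','scene'):
    d=pickle.load(open(f'pics/{n}0.pkl','rb'))
    print(n,'cam',-d['R'].T@d['t'])
    print('slab',rect(d,blu(d),.006)); print('timer',rect(d,yel(d),.052))
    P=np.argwhere(blu(d)); u=P.mean(0).astype(int); print(d['depth'][u[0],u[1]], ray(d,[u[::-1]],.006))
d=pickle.load(open('pics/top0.png'.replace('.png','.pkl'),'rb'))
# rail ends at top z=.026, pixels: crop/7+offset
for n,u in (('open',[150+647/7,180+203/7]),('stop',[150+128/7,180+230/7]),('red z52',[150+388/7,180+278/7])):
    print(n,ray(d,[u],.026 if n!='red z52' else .052))
print('pointer',ray(d,[[150+355/7,180+188/7],[150+417/7,180+217/7]],.086))
for n,u in dict(cup=(275,130),tub=(176,278),oil=(97,260),bowl=(166,153),salt=(441,263),mortar=(388,140)).items(): print(n,ray(d,[u],.08))
E
```

```text
top cam [0.35540516 0.00611535 1.3295717 ]
slab (array([ 540.8, -215.1]), array([135.5, 196.7]), -74.83783340454102, np.int32(2792))
timer (array([536.3, 194.3]), array([32.6, 74.6]), -0.203338623046875, np.int32(191))
1.3368548 [[ 0.54195555 -0.21418255  0.006     ]]
scene cam [1.69283075 0.25344491 1.30064185]
slab (array([ 539.5, -219.3]), array([137.2, 195. ]), -75.12001323699951, np.int32(1687))
timer (array([544. , 228.5]), array([ 91.1, 106.9]), -87.72553586959839, np.int32(364))
1.7902628 [[ 0.54166175 -0.21999381  0.006     ]]
open [[0.53592214 0.11702344 0.026     ]]
stop [[0.53030984 0.34049817 0.026     ]]
red z52 [[0.50345914 0.22422173 0.052     ]]
pointer [[0.53712803 0.23191527 0.086     ]
 [0.52439611 0.20645599 0.086     ]]
cup [[0.76260132 0.01227847 0.08      ]]
tub [[0.336856   0.30290629 0.08      ]]
oil [[0.39344864 0.52787856 0.08      ]]
bowl [[0.70118884 0.33524938 0.08      ]]
salt [[ 0.35840801 -0.44860097  0.08      ]]
mortar [[ 0.72269615 -0.32120067  0.08      ]]
```

```bash
python3 - <<'E'
import pickle; from h import *
for n,b in(('top',(180,230,160,250)),('scene',(200,260,310,390))):
    d=pickle.load(open(f'pics/{n}0.pkl','rb'))
    h=hsv(d); m=(h[...,0]>=22)&(h[...,0]<36)&(h[...,1]>200); q=np.zeros_like(m); q[b[0]:b[1],b[2]:b[3]]=1
    m=(m&q)
    print(n,m.sum(),np.median(h[m],axis=0))
    bw=h[b[0]:b[1],b[2]:b[3]]
    m&=h[...,2]>130
    pts=np.argwhere(m)[:,::-1].astype(np.float32); P=(ray(d,pts,.052)[:,:2]*1000).astype(np.float32)
    print(cv2.minAreaRect(P)); print(np.round(cv2.boxPoints(cv2.minAreaRect(P))))
    # white/grey disc: white scale ring  s<40,v>150
    mm=(h[...,1]<60)&(h[...,2]>150)&q&(cv2.dilate(cv2.morphologyEx(m.astype(np.uint8),cv2.MORPH_CLOSE,np.ones((3,3))),np.ones((1,1)))>=0)
    mm[:, :]=mm
    n_,l,s,c=cv2.connectedComponentsWithStats(mm.astype(np.uint8))
    for i in range(1,n_):
        if s[i,4]>8: print('white',s[i],c[i],ray(d,[c[i]],.052)[0,:2])
E
```

```text
top 358 [ 25. 255. 174.]
((537.1349487304688, 231.66656494140625), (73.68208312988281, 104.47440338134766), 2.546809673309326)
[[498. 282.]
 [503. 178.]
 [576. 181.]
 [572. 285.]]
white [195 197  20  10  68] [205.67647059 200.13235294] [0.56183705 0.2233694 ]
white [231 202  10  10  71] [235.46478873 207.38028169] [0.53771938 0.13533111]
white [171 206  12  11 107] [176.94392523 211.42990654] [0.53037314 0.30829937]
white [191 208  14  13  50] [196.32 215.5 ] [0.51669666 0.25105943]
white [206 215   7   5  13] [208.92307692 217.07692308] [0.51099748 0.21390595]
scene 360 [ 26.5 255.  234. ]
((541.8513793945312, 228.9514617919922), (87.50733184814453, 108.19891357421875), 1.8781757354736328)
[[496. 282.]
 [500. 173.]
 [587. 176.]
 [584. 284.]]
white [343 213   7   4  15] [346.2 214.6] [0.49322357 0.21623055]
white [338 220  22  13 101] [348.81188119 227.28712871] [0.54701298 0.23111386]
white [314 222  12   9  96] [319.57291667 226.0625    ] [0.560866   0.13917371]
white [366 228  16  10 128] [373.25      232.7265625] [0.55428422 0.3091259 ]
white [313 233   5   4  15] [314.66666667 234.46666667] [0.59935922 0.12962008]
white [358 240  17   4  44] [366.04545455 241.29545455] [0.59449582 0.29033647]
white [366 257  24   3  59] [377.37288136 258.15254237] [0.65442755 0.33009855]
```

```bash
cat > st.py <<'E'
from station import monitor
import numpy as np
from scipy.spatial.transform import Rotation as Ro
o=monitor.get_obs(); R=Ro.from_rotvec(o['orientation']); M=R.as_matrix()
print('t',round(o['t'],2),'tcp',np.round(o['tcp_pos']*1000,1),'jaw deg',np.degrees(np.arctan2(M[1,0],M[0,0])).round(2),'z',M[:,2].round(4))
print('q',np.round(o['joint_positions'],2),'F',o['wrist_force'].round(1),'T',o['wrist_torque'].round(2),'w',round(o['gripper_width'],3))
E
python3 st.py
```

```text
t 0.1 tcp [ 229.4 -607.9  403.7] jaw deg -69.33 z [-9.0e-04  2.1e-03 -1.0e+00]
q [ 1.18  0.62 -0.01  1.42  0.01  1.1  -0.04] F [-0.8 -0.2  0.6] T [-0.   -0.04 -0.03] w 1.003
```

```bash
python3 -m creep '40 50 -5 0 0 .05;80 100 -10 0 0 .1;120 150 -15 0 0 .15;160 195 -20 0 0 .2;200 240 -25 0 0 .25;240 280 -30 0 0 .3;270 320 -35 0 0 .33;295 355 -40 0 0 .36;305 385 -40 0 0 .37;305 390 -40 0 0 .37' 0 60; python3 st.py
```

```text
t: 1.1
tcp_pos: [0.5355, -0.2162, 0.364]
orientation: [-2.869, 1.28, 0.001]
wrist_force: [0.1, 0.4, -0.4]
gripper_width: 1.004
t 1.1 tcp [ 535.5 -216.2  364. ] jaw deg -48.1 z [-5.e-04  6.e-04 -1.e+00]
q [ 0.43  0.55 -0.14  1.69  0.09  0.91 -0.58] F [ 0.1  0.4 -0.4] T [-0.03 -0.04  0.02] w 1.004
```

```bash
python3 -m creep '0 48 0 0 0 .04;0 96 0 0 0 .08;0 144 0 0 0 .12;0 192 0 0 0 .16;0 240 0 0 0 .2;0 288 -10 0 0 .24;0 336 -20 0 0 .28;0 384 -40 0 0 .32;0 425 -55 0 0 .36;0 447 -64 0 0 .377'; python3 -m creep '0 0 0 0 0 0;0 0 0 0 0 0'; python3 st.py
python3 - <<'E'
from station import imaging
import cv2,pickle
for n in("scene","top"):
    d=imaging.capture(n); pickle.dump(d,open(f'pics/{n}1.pkl','wb'))
    b=d['color'][:,:,::-1]; c=b[150:270,270:430] if n=='scene' else b[140:270,120:290]
    cv2.imwrite(f'pics/{n}1.png',cv2.resize(c,None,fx=4.5,fy=4.5,interpolation=cv2.INTER_CUBIC))
E
```

```text
t: 2.1
tcp_pos: [0.5328, 0.2337, 0.2991]
orientation: [-3.059, 0.709, 0.005]
wrist_force: [-0.5, -0.2, 0.1]
gripper_width: 0.999
t: 2.3
tcp_pos: [0.5344, 0.2286, 0.3001]
orientation: [3.056, -0.72, -0.001]
wrist_force: [-0.3, -0.7, -0.2]
gripper_width: 0.999
t 2.3 tcp [534.4 228.6 300.1] jaw deg -26.5 z [-0.0012 -0.0014 -1.    ]
q [-0.3   0.64 -0.23  1.74  0.19  0.78 -1.08] F [-0.3 -0.7 -0.2] T [-0.01  0.05 -0.05] w 0.999
```

View pics/scene1.png

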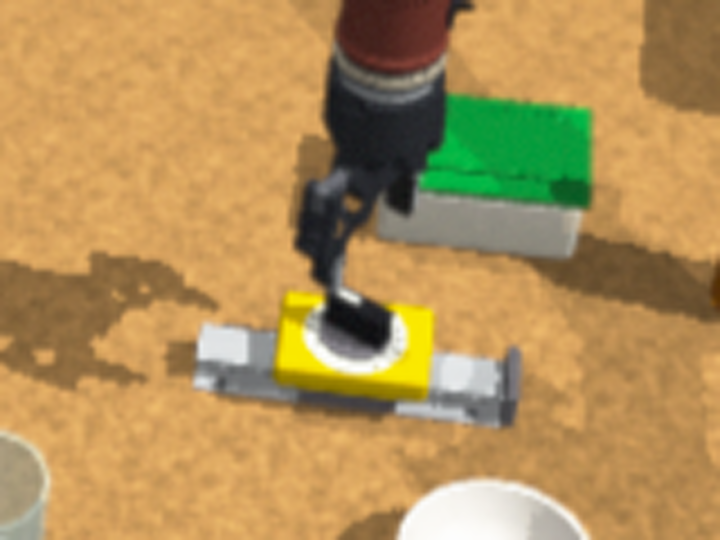

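View pics/top1.png

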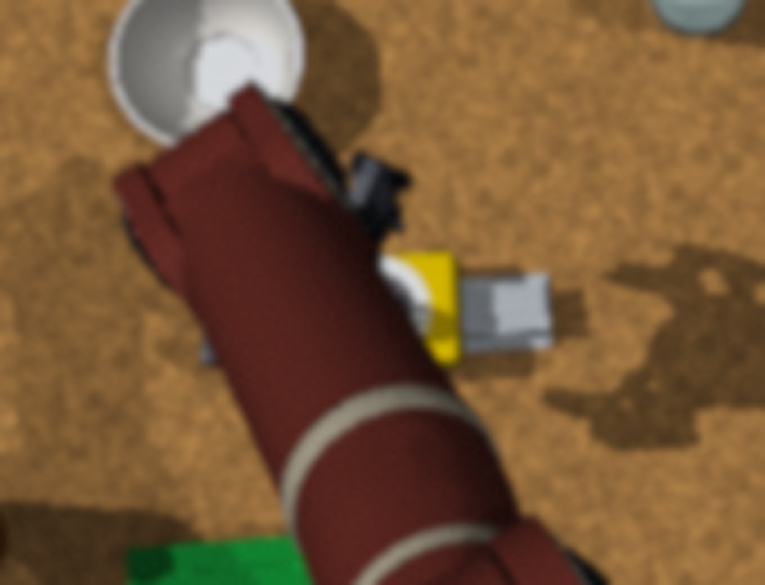

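```bash
python3 -m creep '1 1 -20 0 0 0;1 1 -40 0 0 0;1 1 -55 0 0 0;1 1 -62 0 0 0;1 1 -62 0 0 0' 0 40; python3 -m creep '0 0 0 0 0 0;0 0 0 0 0 0;0 0 0 0 0 0;0 0 0 0 0 0;0 0 0 0 0 0;0 0 0 0 0 0;0 0 0 0 0 0;0 0 0 0 0 0' 255 40;python3 st.py
```

```text
t: 2.9
tcp_pos: [0.5357, 0.2284, 0.2382]
orientation: [3.055, -0.724, -0.001]
wrist_force: [-0.3, 0.1, 0.4]
gripper_width: 1.002
t: 3.7
tcp_pos: [0.5353, 0.2301, 0.2391]
orientation: [-3.058, 0.72, 0.0]
wrist_force: [-1.5, -0.3, 5.1]
gripper_width: 0.201
t 3.7 tcp [535.3 230.1 239.1] jaw deg -26.51 z [-0.e+00  3.e-04 -1.e+00]
q [-0.32  0.72 -0.2   1.78  0.22  0.66 -1.11] F [-1.5 -0.3  5.1] T [-0.    0.36  0.05] w 0.201
```

```bash
python3 -m creep '0 0 1 0 0 0;0 0 2 0 0 0;0 0 2 0 0 0' - 70;python3 st.py;  python3 -m creep '0 -10 0 0 0 0;1 -20 0 0 0 0;1.5 -35 0 0 0 0;2 -50 0 0 0 0;2.5 -60 0 0 0 0;2.5 -60 0 0 0 0'; python3 st.py
```

```text
t: 4.0
tcp_pos: [0.5354, 0.2294, 0.24]
orientation: [3.057, -0.721, -0.001]
wrist_force: [0.1, 0.2, -3.9]
gripper_width: 0.192
t 4.0 tcp [535.4 229.4 240. ] jaw deg -26.55 z [-1.1e-03 -8.0e-04 -1.0e+00]
q [-0.32  0.72 -0.2   1.78  0.22  0.66 -1.11] F [ 0.1  0.2 -3.9] T [0.   0.03 0.01] w 0.192
t: 4.6
tcp_pos: [0.5384, 0.1666, 0.2406]
orientation: [3.054, -0.727, 0.0]
wrist_force: [0.6, 0.1, -3.2]
gripper_width: 0.19
t 4.6 tcp [538.4 166.6 240.6] jaw deg -26.78 z [-4.0e-04 -2.3e-03 -1.0e+00]
q [-0.21  0.7  -0.21  1.84  0.23  0.63 -1.03] F [ 0.6  0.1 -3.2] T [-0.01  0.02 -0.02] w 0.19
```

```bash
python3 -m creep '0.5 -15 0 0 0 0;1 -30 0 0 0 0;2 -45 0 0 0 0;2.5 -60 0 0 0 0;3 -75 0 0 0 0;3.5 -90 0 0 0 0;4 -105 0 0 0 0;4.5 -115 0 0 0 0;4.5 -115 0 0 0 0;4.5 -115 0 0 0 0'; python3 st.py
python3 - <<'E'
from station import imaging
import cv2,pickle
for n in("scene","top"):
    d=imaging.capture(n); pickle.dump(d,open(f'pics/{n}2.pkl','wb'))
    b=d['color'][:,:,::-1]; c=b[150:270,250:410] if n=='scene' else b[140:270,140:310]
    cv2.imwrite(f'pics/{n}2.png',cv2.resize(c,None,fx=4.5,fy=4.5,interpolation=cv2.INTER_CUBIC))
E
```

```text
t: 5.6
tcp_pos: [0.5425, 0.0552, 0.2408]
orientation: [-3.057, 0.72, 0.0]
wrist_force: [-0.4, 0.4, -2.4]
gripper_width: 0.196
t 5.6 tcp [542.5  55.2 240.8] jaw deg -26.52 z [ 2.e-04  1.e-03 -1.e+00]
q [ 0.01  0.68 -0.23  1.89  0.26  0.6  -0.85] F [-0.4  0.4 -2.4] T [ 0.03 -0.03  0.02] w 0.196
```

View pics/scene2.png

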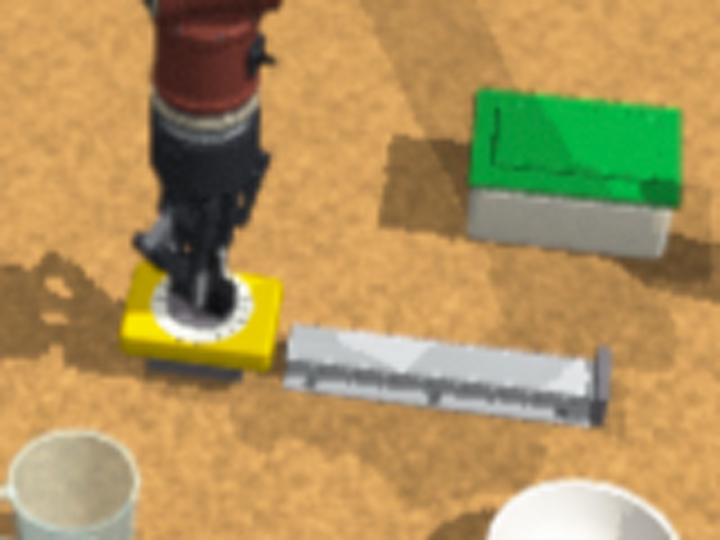

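View pics/top2.png

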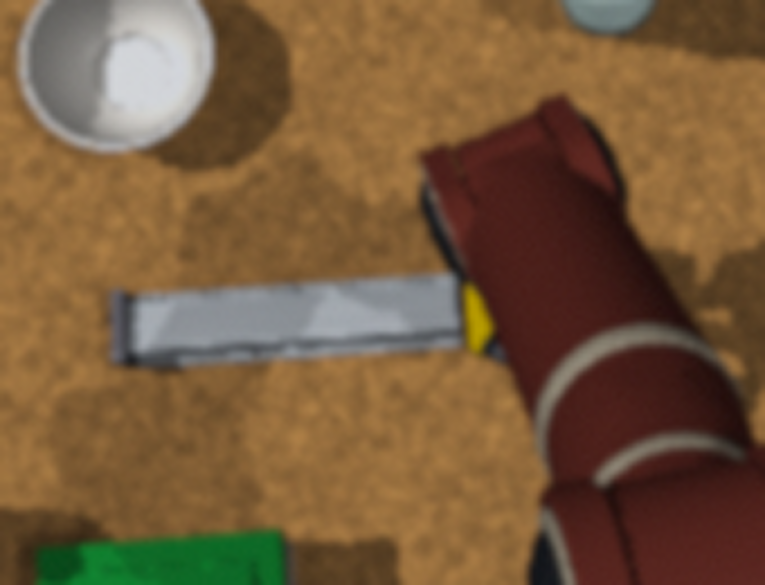

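```bash
python3 -m creep '0 -5 15 0 0 0;0 -10 35 0 0 0;0 -45 40 0 0 .05;0 -85 40 0 0 .1;0 -125 40 0 0 .15;-1 -165 40 0 0 .2;-2 -205 40 0 0 .22;-2 -240 40 0 0 .22;-2 -265 40 0 0 .22;-2 -272 40 0 0 .22'; python3 -m creep '0 0 0 0 0 0;0 0 0 0 0 0'; python3 st.py
python3 - <<'E'
from station import imaging
import cv2,pickle; from h import *
for n in("scene","top"):
    d=imaging.capture(n); pickle.dump(d,open(f'pics/{n}3.pkl','wb'))
    b=d['color'][:,:,::-1]; c=b[130:260,140:300] if n=='scene' else b[140:270,270:440]
    cv2.imwrite(f'pics/{n}3.png',cv2.resize(c,None,fx=4.5,fy=4.5,interpolation=cv2.INTER_CUBIC))
d=pickle.load(open('pics/scene3.pkl','rb'))
h=hsv(d); m=(h[...,0]>=22)&(h[...,0]<36)&(h[...,1]>200)&(h[...,2]>130); m[:,:180]=0;m[:,260:]=0
pts=np.argwhere(m)[:,::-1]; print(len(pts),pts.min(0),pts.max(0))
for z in(.092,): print(cv2.minAreaRect((ray(d,pts,z)[:,:2]*1000).astype(np.float32)))
E
```

```text
t: 6.7
tcp_pos: [0.54, -0.2207, 0.2804]
orientation: [3.115, -0.388, -0.0]
wrist_force: [-0.4, -0.4, -3.7]
gripper_width: 0.196
t: 6.9
tcp_pos: [0.5409, -0.2146, 0.2807]
orientation: [-3.117, 0.375, 0.0]
wrist_force: [0.1, 1.3, -3.1]
gripper_width: 0.194
t 6.9 tcp [ 540.9 -214.6  280.7] jaw deg -13.74 z [ 1.0e-04  2.3e-03 -1.0e+00]
q [ 0.56  0.68 -0.36  1.76  0.32  0.77 -0.19] F [ 0.1  1.3 -3.1] T [ 0.04 -0.03 -0.02] w 0.194
347 [198 189] [231 209]
((548.9957885742188, -213.54270935058594), (92.64436340332031, 111.91899108886719), 11.76889419555664)
```

View pics/scene3.png

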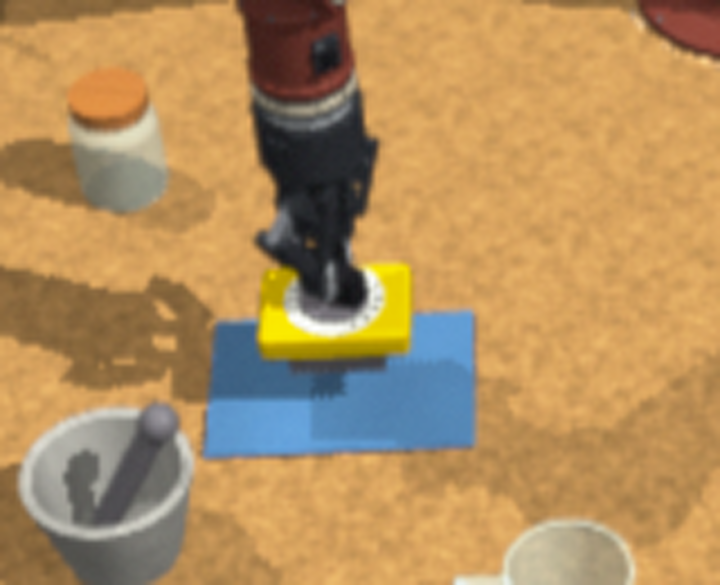

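View pics/top3.png

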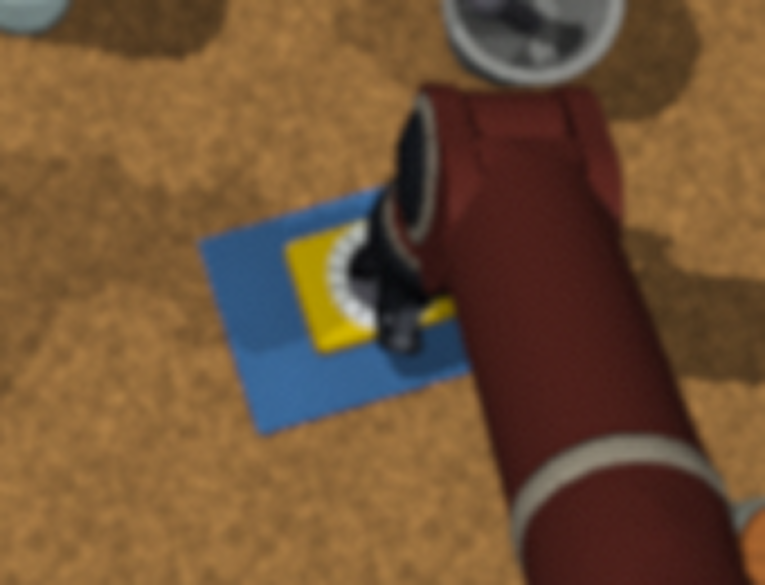

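```bash
python3 -m creep '0 -2 -10 0 0 .03;0 -2 -20 0 0 .06;0 -2 -28 0 0 .06;0 -2 -34 0 0 .06;0 -2 -37 0 0 .06;0 -2 -38 0 0 .06;0 -2 -38 0 0 .06'; python3 st.py; python3 -m creep '0 0 -1 0 0 0;0 0 -2 0 0 0;0 0 -2 0 0 0;0 0 -2 0 0 0'; python3 st.py
```

```text
t: 7.7
tcp_pos: [0.5406, -0.2191, 0.2427]
orientation: [-3.128, 0.287, -0.0]
wrist_force: [0.7, -1.2, -3.3]
gripper_width: 0.192
t 7.7 tcp [ 540.6 -219.1  242.7] jaw deg -10.48 z [ 2.e-04  0.e+00 -1.e+00]
q [ 0.56  0.73 -0.35  1.78  0.36  0.69 -0.17] F [ 0.7 -1.2 -3.3] T [ 0.01 -0.03  0.03] w 0.192
t: 8.1
tcp_pos: [0.5405, -0.2191, 0.2408]
orientation: [-3.128, 0.287, -0.0]
wrist_force: [-0.8, -0.1, -2.8]
gripper_width: 0.198
t 8.1 tcp [ 540.5 -219.1  240.8] jaw deg -10.49 z [ 2.e-04 -0.e+00 -1.e+00]
q [ 0.56  0.74 -0.34  1.78  0.37  0.69 -0.17] F [-0.8 -0.1 -2.8] T [ 0.03 -0.02  0.02] w 0.198
```

```bash
python3 -m creep '0 0 -0.5 0 0 0;0 0 -1 0 0 0;0 0 -1 0 0 0;0 0 -1 0 0 0'; python3 st.py; python3 -m creep '0 0 -0.5 0 0 0;0 0 -1 0 0 0;0 0 -1 0 0 0;0 0 -1 0 0 0'; python3 st.py
```

```text
t: 8.5
tcp_pos: [0.5405, -0.2191, 0.2397]
orientation: [-3.128, 0.287, 0.0]
wrist_force: [-0.4, 0.3, -3.7]
gripper_width: 0.193
t 8.5 tcp [ 540.5 -219.1  239.7] jaw deg -10.48 z [-1.e-04  1.e-04 -1.e+00]
q [ 0.56  0.74 -0.34  1.78  0.37  0.69 -0.17] F [-0.4  0.3 -3.7] T [ 0.02 -0.01 -0.  ] w 0.193
t: 8.9
tcp_pos: [0.5404, -0.2192, 0.2393]
orientation: [3.128, -0.287, 0.0]
wrist_force: [-1.8, -0.5, 5.0]
gripper_width: 0.194
t 8.9 tcp [ 540.4 -219.2  239.3] jaw deg -10.49 z [ 0.e+00 -5.e-04 -1.e+00]
q [ 0.56  0.74 -0.34  1.78  0.37  0.68 -0.17] F [-1.8 -0.5  5. ] T [ 0.09  0.54 -0.  ] w 0.194
```

```bash
python3 -m creep '0 0 0 0 0 0;0 0 0 0 0 0;0 0 0 0 0 0;0 0 0 0 0 0;0 0 0 0 0 0;0 0 0 0 0 0' 0; python3 -m creep '0 0 20 0 0 0;0 0 50 0 0 0;-20 30 80 0 0 0;-40 70 90 0 0 0;-60 110 90 0 0 0;-80 150 90 0 0 0;-80 180 90 0 0 0;-80 180 90 0 0 0'; python3 st.py
python3 - <<'E'
from station import imaging
import cv2,pickle; from h import *
for n in("scene","top"):
    d=imaging.capture(n); pickle.dump(d,open(f'pics/{n}4.pkl','wb'))
    b=d['color'][:,:,::-1]; c=b[170:250,160:270] if n=='scene' else b[150:260,290:420]
    cv2.imwrite(f'pics/{n}4.png',cv2.resize(c,None,fx=6,fy=6,interpolation=cv2.INTER_CUBIC))
    h=hsv(d); m=(h[...,0]>=22)&(h[...,0]<36)&(h[...,1]>200)&(h[...,2]>130)
    q=np.zeros_like(m); 
    if n=='top': q[150:260,300:410]=1
    else: q[180:250,180:260]=1
    pts=np.argwhere(m&q)[:,::-1]; print(n,len(pts),cv2.minAreaRect((ray(d,pts,.052)[:,:2]*1000).astype(np.float32)))
E
```

```text
t: 9.5
tcp_pos: [0.5405, -0.2191, 0.2386]
orientation: [-3.128, 0.287, 0.0]
wrist_force: [1.0, -0.1, 0.5]
gripper_width: 1.0
t: 10.3
tcp_pos: [0.4599, -0.0343, 0.3295]
orientation: [-3.127, 0.273, -0.002]
wrist_force: [0.5, -0.5, -1.1]
gripper_width: 0.998
t 10.3 tcp [459.9 -34.3 329.5] jaw deg -9.96 z [ 0.0014  0.0026 -1.    ]
q [ 0.32  0.46 -0.42  2.03  0.28  0.7  -0.44] F [ 0.5 -0.5 -1.1] T [-0.02 -0.06 -0.02] w 0.998
scene 334 ((548.435546875, -217.87005615234375), (92.1492919921875, 107.94754791259766), 15.746524810791016)
top 264 ((540.3609619140625, -216.03573608398438), (70.67025756835938, 106.89522552490234), 17.85345458984375)
```

View pics/scene4.png

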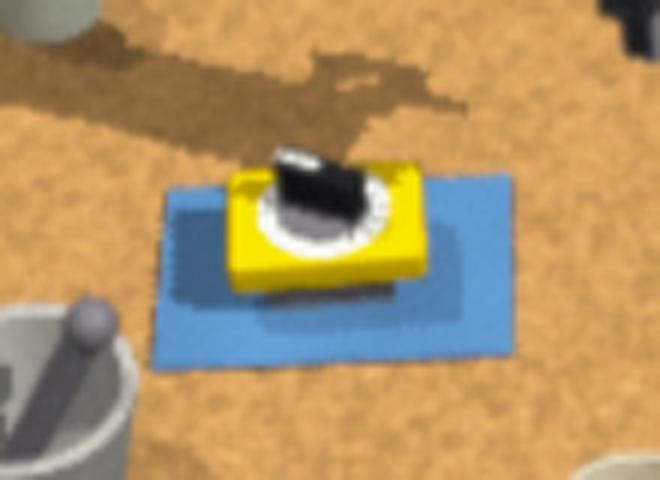

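View pics/top4.png

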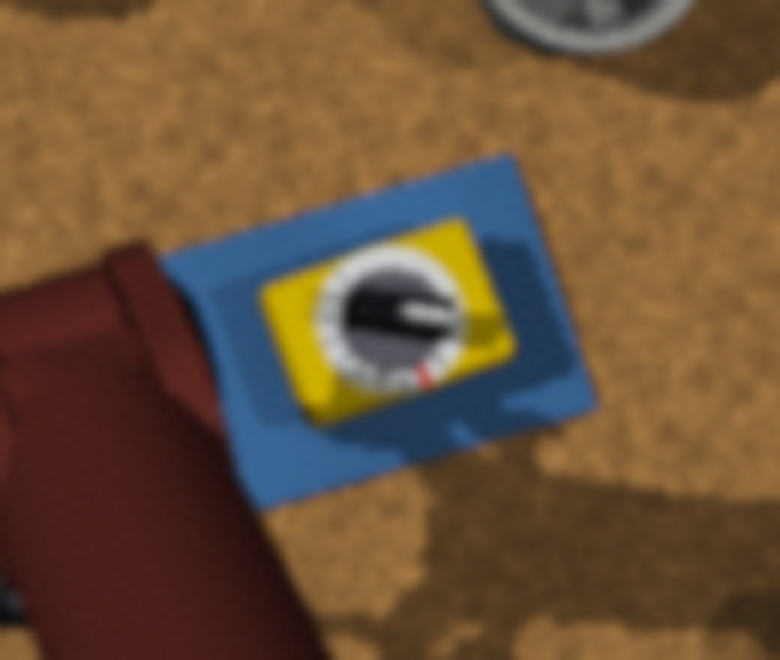

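```bash
python3 -m creep '0 -30 0 0 0 0;20 -70 0 0 0 0;40 -110 0 0 0 0;60 -150 -10 0 0 0;80 -180 -40 0 0 0;80 -180 -70 0 0 0;80 -180 -85 0 0 0;80 -180 -95 0 0 0;80 -180 -97 0 0 0;80 -180 -97 0 0 0'; python3 st.py; python3 -m creep '0 0 0 0 0 0;0 0 0 0 0 0;0 0 0 0 0 0;0 0 0 0 0 0;0 0 0 0 0 0;0 0 0 0 0 0;0 0 0 0 0 0;0 0 0 0 0 0' 255 50;python3 st.py
```

```text
t: 11.4
tcp_pos: [0.5405, -0.2197, 0.2319]
orientation: [3.128, -0.288, 0.001]
wrist_force: [-0.6, -0.4, 0.7]
gripper_width: 0.998
t 11.4 tcp [ 540.5 -219.7  231.9] jaw deg -10.52 z [ 4.e-04 -4.e-04 -1.e+00]
q [ 0.56  0.75 -0.34  1.78  0.37  0.67 -0.18] F [-0.6 -0.4  0.7] T [-0.02 -0.04  0.04] w 0.998
t: 12.2
tcp_pos: [0.5404, -0.2191, 0.232]
orientation: [3.128, -0.287, -0.0]
wrist_force: [-1.7, 0.4, 3.4]
gripper_width: 0.2
t 12.2 tcp [ 540.4 -219.1  232. ] jaw deg -10.49 z [-1.e-04 -1.e-04 -1.e+00]
q [ 0.56  0.75 -0.34  1.78  0.37  0.67 -0.18] F [-1.7  0.4  3.4] T [ 0.03  0.29 -0.04] w 0.2
```

Press down gradually.

```bash
python3 -m creep '0 0 -0.5 0 0 0;0 0 -1 0 0 0;0 0 -1 0 0 0'; python3 st.py; python3 -m creep '0 0 -0.3 0 0 0;0 0 -0.6 0 0 0;0 0 -0.6 0 0 0'; python3 st.py
```

```text
t: 12.5
tcp_pos: [0.5404, -0.219, 0.2319]
orientation: [3.128, -0.287, -0.0]
wrist_force: [-3.4, 1.2, 10.5]
gripper_width: 0.2
t 12.5 tcp [ 540.4 -219.   231.9] jaw deg -10.49 z [-1.e-04 -5.e-04 -1.e+00]
q [ 0.56  0.75 -0.34  1.78  0.37  0.67 -0.18] F [-3.4  1.2 10.5] T [ 0.2   0.59 -0.04] w 0.2
t: 12.8
tcp_pos: [0.5404, -0.219, 0.2319]
orientation: [3.128, -0.287, 0.0]
wrist_force: [-3.2, 0.9, 12.6]
gripper_width: 0.198
t 12.8 tcp [ 540.4 -219.   231.9] jaw deg -10.5 z [-0.e+00 -8.e-04 -1.e+00]
q [ 0.56  0.75 -0.34  1.79  0.37  0.67 -0.18] F [-3.2  0.9 12.6] T [ 0.2   0.8  -0.06] w 0.198
```

```bash
python3 -m creep '0 0 -0.5 0 0 0;0 0 -1 0 0 0;0 0 -1.3 0 0 0;0 0 -1.3 0 0 0'; python3 st.py
```

```text
t: 13.2
tcp_pos: [0.5404, -0.2189, 0.2318]
orientation: [3.127, -0.287, 0.0]
wrist_force: [-6.2, 1.8, 19.9]
gripper_width: 0.2
t 13.2 tcp [ 540.4 -218.9  231.8] jaw deg -10.49 z [ 1.0e-04 -1.4e-03 -1.0e+00]
q [ 0.56  0.75 -0.34  1.79  0.37  0.67 -0.18] F [-6.2  1.8 19.9] T [ 0.33  1.33 -0.06] w 0.2
```

```bash
python3 -m creep '0 0 0 0 0 -.05;0 0 0 0 0 -.1;0 0 0 0 0 -.15;0 0 0 0 0 -.2;0 0 0 0 0 -.25;0 0 0 0 0 -.3;0 0 0 0 0 -.3'; python3 st.py
```

```text
t: 13.9
tcp_pos: [0.5403, -0.2189, 0.2318]
orientation: [3.049, -0.752, 0.0]
wrist_force: [-7.0, 1.6, 20.4]
gripper_width: 0.195
t 13.9 tcp [ 540.3 -218.9  231.8] jaw deg -27.72 z [-3.0e-04 -1.3e-03 -1.0e+00]
q [ 0.5   0.74 -0.25  1.79  0.29  0.65 -0.4 ] F [-7.   1.6 20.4] T [ 0.45  1.31 -0.16] w 0.195
```

```bash
cat > look.py <<'E'
import sys
from station import imaging
import cv2,pickle; from h import *
k=sys.argv[1]
for n in("scene","top"):
    d=imaging.capture(n); pickle.dump(d,open(f'pics/{n}{k}.pkl','wb'))
    b=d['color'][:,:,::-1]; c=b[170:250,160:270] if n=='scene' else b[150:260,290:420]
    cv2.imwrite(f'pics/{n}{k}.png',cv2.resize(c,None,fx=6,fy=6,interpolation=cv2.INTER_CUBIC))
    h=hsv(d); m=(h[...,0]>=22)&(h[...,0]<36)&(h[...,1]>200)&(h[...,2]>130)
    q=np.zeros_like(m); 
    if n=='top': q[150:260,300:410]=1
    else: q[180:250,180:260]=1
    pts=np.argwhere(m&q)[:,::-1]; print(n,len(pts),cv2.minAreaRect((ray(d,pts,.052)[:,:2]*1000).astype(np.float32)))
E
python3 look.py 5
```

```text
scene 327 ((549.4640502929688, -217.3137969970703), (91.42735290527344, 105.48027038574219), 18.895492553710938)
top 159 ((528.8839111328125, -175.3883819580078), (71.79859924316406, 29.285343170166016), 9.00439167022705)
```

View pics/scene5.png

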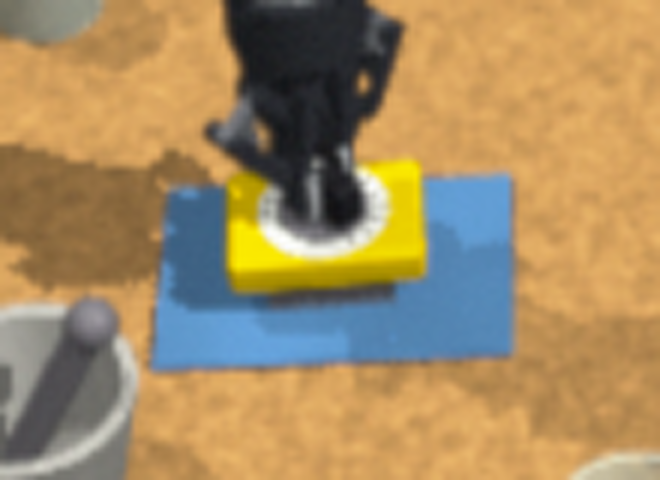

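```bash
python3 -m creep '0 0 0 0 0 -.07;0 0 0 0 0 -.14;0 0 0 0 0 -.21;0 0 0 0 0 -.28;0 0 0 0 0 -.35;0 0 0 0 0 -.42;0 0 0 0 0 -.49;0 0 0 0 0 -.56;0 0 0 0 0 -.62;0 0 0 0 0 -.62'; python3 -m creep '0 0 0 0 0 0;0 0 0 0 0 0;0 0 0 0 0 0';python3 st.py;python3 look.py 6
```

```text
t: 15.0
tcp_pos: [0.5401, -0.2188, 0.2318]
orientation: [2.674, -1.647, -0.001]
wrist_force: [-6.0, 1.9, 21.6]
gripper_width: 0.205
t: 15.3
tcp_pos: [0.54, -0.2189, 0.2318]
orientation: [2.675, -1.647, -0.001]
wrist_force: [-6.1, 2.5, 20.8]
gripper_width: 0.206
t 15.3 tcp [ 540.  -218.9  231.8] jaw deg -63.23 z [-7.e-04 -0.e+00 -1.e+00]
q [ 0.4   0.73 -0.08  1.79  0.09  0.63 -0.84] F [-6.1  2.5 20.8] T [ 0.5   1.41 -0.16] w 0.206
scene 331 ((549.4640502929688, -217.3137969970703), (91.42735290527344, 105.48027038574219), 18.895492553710938)
top 150 ((528.962158203125, -180.12710571289062), (70.68860626220703, 30.873016357421875), 17.96112060546875)
```

View pics/scene6.png

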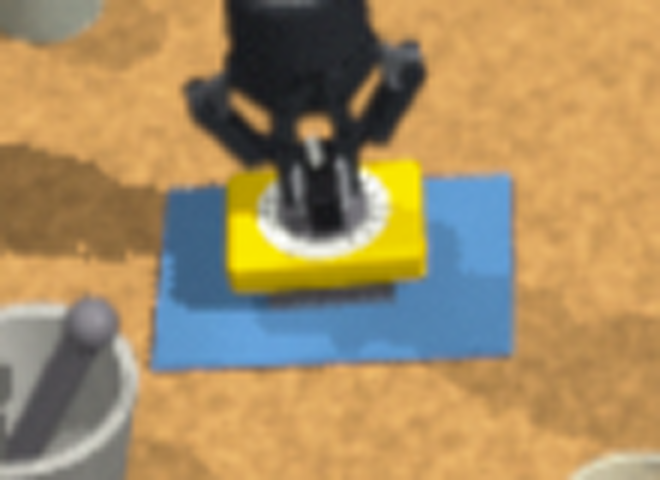

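```bash
python3 -m creep '0 0 1 0 0 0;0 0 2 0 0 0;0 0 2.5 0 0 0;0 0 2.5 0 0 0'; python3 st.py; python3 -m creep '0 0 0 0 0 0;0 0 0 0 0 0;0 0 0 0 0 0;0 0 0 0 0 0;0 0 0 0 0 0;0 0 0 0 0 0' 0; python3 -m creep '0 0 20 0 0 0;0 0 50 0 0 0;-20 30 80 0 0 0;-40 70 90 0 0 0;-60 110 90 0 0 0;-80 150 90 0 0 0;-80 190 90 0 0 0;-80 210 90 0 0 0;-80 210 90 0 0 0';python3 look.py 7
```

```text
t: 15.8
tcp_pos: [0.5401, -0.219, 0.232]
orientation: [2.676, -1.646, -0.002]
wrist_force: [-3.5, 0.5, 7.4]
gripper_width: 0.2
t 15.8 tcp [ 540.1 -219.   232. ] jaw deg -63.2 z [-1.e-03  3.e-04 -1.e+00]
q [ 0.4   0.73 -0.08  1.79  0.09  0.63 -0.84] F [-3.5  0.5  7.4] T [ 0.15  0.59 -0.04] w 0.2
t: 16.4
tcp_pos: [0.5405, -0.2191, 0.2312]
orientation: [-2.676, 1.646, 0.0]
wrist_force: [0.3, 0.1, -0.6]
gripper_width: 1.001
t: 17.3
tcp_pos: [0.4604, -0.0055, 0.3216]
orientation: [-2.68, 1.635, 0.001]
wrist_force: [0.6, -1.0, 0.2]
gripper_width: 1.001
scene 335 ((547.6630859375, -217.58355712890625), (94.78675842285156, 105.34864807128906), 18.169729232788086)
top 298 ((540.48681640625, -216.11862182617188), (70.60494232177734, 107.17345428466797), 17.730499267578125)
```

View pics/top7.png

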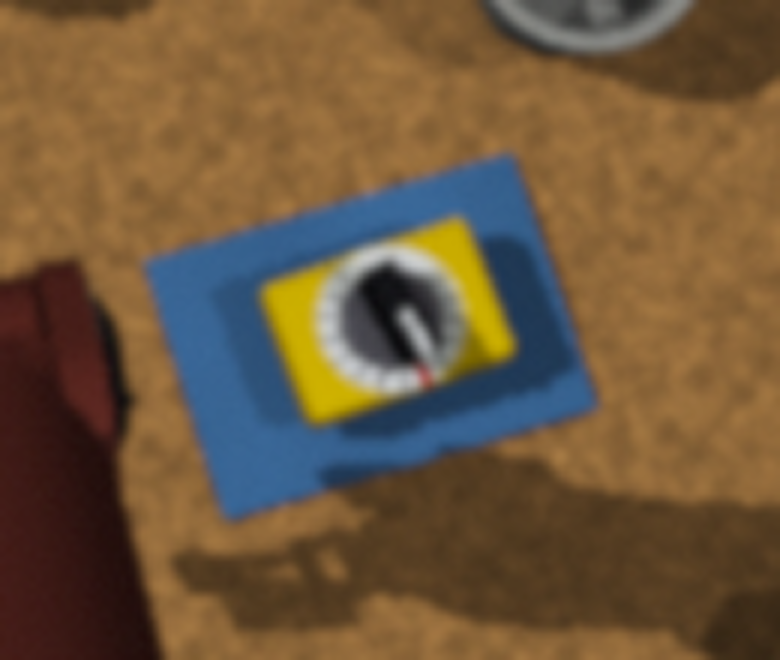

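View pics/scene7.png

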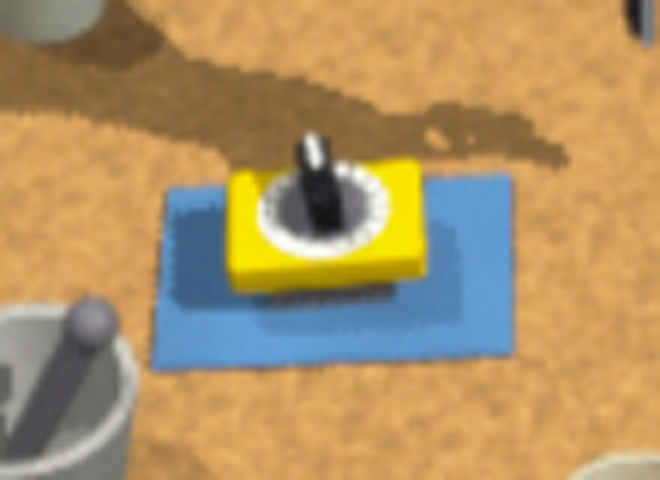

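```bash
python3 - <<'E'
import pickle; from h import *
d=pickle.load(open('pics/top7.pkl','rb')); h=hsv(d)
q=np.zeros(h.shape[:2],bool); q[180:222,330:378]=1
red=q&((h[...,0]<12)|(h[...,0]>165))&(h[...,1]>110)&(h[...,2]>90)
P=np.argwhere(red)[:,::-1]; pr=ray(d,P,.052)[:,:2]*1000; print(P.tolist())
# pointer stripe ends (crop px) on knob top
s=ray(d,[[290+403/6-.5,150+312/6-.5],[290+432/6-.5,150+362/6-.5]],.086)[:,:2]*1000
v=s[1]-s[0]; print('stripe',s,np.degrees(np.arctan2(v[1],v[0])))
# red mark from crop
r_=ray(d,[[290+425/6-.5,150+377/6-.5]],.052)[0,:2]*1000
# disc/ring outline centre: crop extents
c=ray(d,[[290+391/6-.5,150+319/6-.5]],.052)[0,:2]*1000
v=r_-c; print('red',r_,'c',c,np.linalg.norm(v),np.degrees(np.arctan2(v[1],v[0])))
# timer heading: far edge corners crop
e=ray(d,[[290+263/6-.5,150+287/6-.5],[290+462/6-.5,150+217/6-.5],[290+515/6-.5,150+352/6-.5],[290+307/6-.5,150+422/6-.5]],.052)[:,:2]*1000
v=e[1]-e[0]; print('edge',np.degrees(np.arctan2(v[1],v[0])),e.mean(0))
v=e[2]-e[3]; print('edge2',np.degrees(np.arctan2(v[1],v[0])))
print(rect(d,blu(d),.006))
E
python3 st.py
```

```text
[[361, 213], [361, 214]]
stripe [[ 540.42073834 -217.71773969]
 [ 515.82426308 -230.32468464]] -152.86255180807987
red [ 512.86876378 -232.94199354] c [ 542.14987688 -217.73370352] 32.9950855357787 -152.55312868218834
edge -72.06541050231046 [ 542.11963512 -215.68417035]
edge2 -72.9873208063865
(array([ 540.7, -214.8]), array([136.3, 196. ]), -74.7420425415039, np.int32(1690))
t 17.4 tcp [460.5  -9.5 321.4] jaw deg -63.17 z [ 2.e-04 -7.e-04 -1.e+00]
q [ 0.04  0.45 -0.09  2.05  0.07  0.65 -1.2 ] F [-0.  -0.7 -0.3] T [-0.03 -0.01 -0.05] w 1.0
```

```bash
python3 -c "
from station import r
print(r.finish_job())"
```

```text
the job is handed in; nothing more can be done
None
```

I slid the timer about 175 mm along the rail and out of the open end. Then I lifted it and set it down gently in the middle of the blue slab, lengthwise. I let go and checked it there before regripping the knob. Pressing with about 20 N, I turned the knob clockwise by 0.92 rad, then eased off, opened the gripper and backed away clear. The job was handed in at about 17.4 s.

**Last checks (pictures and state after letting go):**
- **Position:** the timer is within about 5 mm of the slab's centre. The two camera views differ by 4 to 8 mm on the timer and the slab, because the visible side faces bias the outline.
- **Alignment:** its long side is at about -72.5° against -74.8° for the slab, an error of roughly 0.04 rad. It did not visibly move while the knob was turned.
- **Knob:** the pointer lies at about -153° and the red mark at -152.6°, which gives a dial reading of about 1.41 rad against the 1.4 rad mark.
- **Contact:** wrist force is about 0 and the gripper is open and away.
- **Bystanders:** the planned path kept well away from them. In the pictures I saw no sign of contact with one, but I did not re-measure their positions at the end.

No check failed.

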